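# Switch the locking power selector to the tagged outlet

### The job

On the power selector with the blue knob, pull the sprung knob straight up out of its notch, turn it until its white pointer points at the green tag on that box, and let it snap fully down into the notch there. Leave the selector with the yellow knob alone, and let go of the knob when done.

Things in the scene. Friction and masses are not known exactly. Their poses are not given: they have to be found in the camera images.
- blue_grip (a point): Point on the turning axis inside the blue knob's grip: an upright bar 44 mm long (this point's x, the way the pointer points), 16 mm thick (its y: grasp across this), 38 mm high, its top 15 mm above this point. Below the bar a round hub 42 mm across, its top 23 mm below this point. Knob down: the point is 93 mm above the desk. The knob turns about the vertical through it, up to 77 degrees either way.
- blue_tip (a point): Tip of the blue knob's white pointer, a round arm 8 mm thick reaching 48 mm from the turning axis, 36 mm below the grip point. It starts in the middle of three flared notches, 60 degrees apart, in a grey metal crown (31 to 42 mm from the axis, teeth 17 mm high) on the box.
- blue_box: Fixed black selector box under the blue knob, 150 x 180 x 50 mm (x, y, z); origin at the centre of its underside, on the desk. Knob axis at x = -15 mm, y = 0; the middle notch lies towards its +x, the outer ones 60 degrees either side.
- green_tag: Green disc, 20 mm across, 3 mm thick, stuck on top of the blue-knobbed box 64 mm from the turning axis, beside one of the two outer notches (left or right varies): the notch to choose. A red disc is at the other. Origin at the centre of its underside. The green and red discs on the yellow-knobbed box do not matter.
- blue_lift (a joint): How far the blue knob is pulled up, in m: 0 fully down, 0.026 end of travel. Spring and weight pull it down: 5 to 7 N at 0 and 0.25 N more per mm. The pointer clears the teeth from 0.014 up (0.018 to 0.020 is good for turning, with little friction). A notch draws the pointer in when let down within about 15 degrees of it.
- yellow_tip (a point): Pointer tip of the yellow knob on the other, otherwise identical selector box. Not to be operated.

How it is judged (in metres and radians):
On the way:
1. the blue knob is pulled up by more than 10 mm (value of joint blue_lift above 0.01 m), for 0.1 s.
At the end, for the whole second after the job is handed in: The blue knob is fully down (pulled up by less than 3 mm) with its pointer tip within 22 mm, in plan, of the centre of the green tag (seated in that notch it is about 16 mm), and has been let go (value of joint blue_lift below 0.003 m and horizontal distance between blue_tip and green_tag below 0.022 m); the robot touches nothing.
It fails at once if the yellow knob is pulled or turned (its pointer tip moves more than 8 mm) (distance of yellow_tip from where it was at the start of the episode above 0.008 m).
It also fails if it takes over 32 s, if anything falls off the work surface, if the arm or the gripper's body presses on something with over 40 N, if the wrist force passes 120 N, or if a joint passes its speed limit or range.

### The arm

A 6-joint arm with a two-finger parallel gripper is mounted at the origin on the work surface. World frame = base frame: x ahead of the robot, y to its left, z up, the work surface at z = 0. Lengths are in mm, angles in rad, forces in N, time in s.
With the tool pointing down it reaches from about 350 to 975 mm from the base axis. Payload 7.1 kg.
Tool frame: the origin (TCP) lies at the very end of the fingers, on their centre line; the grasp point (between the pads) lies 19 mm behind it (ctrl.grip_point_offset is the distance from the TCP to the grasp point, in mm); x points along the fingers, y is the direction in which the jaws open and shut, and the axes are right-handed (so a half turn about x gives the same grasp; the last joint's range is limited). The gripper opens to 88 mm and grips with 3 to 60 N. Pads are 20 mm wide; open, the fingers measure 115 mm over their backs; the gripper's body (75 mm by 178 mm) begins 61 mm behind the grasp point.
Start: joints at [-1.352, 0.423, 1.63, -0, 1.089, -0.019], TCP at [147.247, -607.39, 222.675] pointing down, gripper open.
Joint ranges: [-3, 3], [-0.9, 2.11], [0.09, 2.58], [-1.31, 4.45], [0.11, 2.69], [-2.54, 2.54]. Speed limits (rad/s): [2.39, 2.39, 3.01, 3.14, 3.14, 3.14].

### API

Orientations are given as a rotation vector (axis times angle).
In Python, from workcell import ctrl, vision, workorder gives the robot as it stands.
- The arm moves only by the shell command python3 -m crank 'ROWS'. ROWS is JSON, a list of rows, each a list of 3 entries, a list of its own where there are three numbers: the shift along the tool's x, y, z in m, then the turn, a rotation vector about the tool's x, y, z in rad, then the finger opening in m, from 0 to 0.0878. In form: [[[dx, dy, dz], [wx, wy, wz], jaw], ...]. A call has exactly 8 rows; each row shifts and turns the commanded pose from where the row before left it, along the tool's axes as they then stand; what a row does not reach is not made up. A row lasts 1/12 s, in which the tool goes at most 41.7 mm and 7.16 degrees, less where a joint would pass 70% of its speed; a pose out of reach is approached as far as the arm can. A call with a gripper value outside its range is refused whole. The fingers move at their own pace and stop on an object; the grip force is fixed at half the most. Time passes only in rows, so rows that do not move let the fingers close, or fill a call up. It gives the time, the measured TCP pose, the force and the opening at its end, in the units of the state.
- ctrl.get_obs(): the state, without advancing time (a new reading comes with each control period).
- vision.get_image(name): name is "side" or "top"; returns a dict with "img" (420x560x3 uint8, blue, green, red), "mtx" (3x3 intrinsics, pixels), "k1" (the pictures are not rectified: a ray, as slopes to the right and down, at radius r is drawn at 1 + k1 r^2 times it, then the intrinsics apply), "rvec" (rotation vector, rad) and "tvec" (3), from world to camera coordinates, as OpenCV has them. Camera axes: x right, y down, z forward; pixel columns grow to the right and rows downward; lengths in mm; the calibration is good to about 2 mm. A picture is of the moment at which its call begins. There is no depth.
- workorder.close_job(): hands the job in, once; it reports no verdict.
The state is a dict: "t": time; "qpos": joint angles; "qvel": joint speeds; "joint_torque": joint torques, N m; "ee_pos": TCP position; "orientation": TCP orientation; "ft_force": force on the tool from outside, world axes, zero at the start; "moment": the same for the moment, N m; "width": finger opening in mm.
Only numpy, scipy, OpenCV 4.12 (cv2) and the standard library are available. Lean on these libraries where they do the work, as an engineer would, in place of code of your own. Each camera call takes 0.05 s, during which the arm holds its last target.

## Working session

There is one attempt and no reset: what is moved stays moved. The work goes in short steps, Python scripts to look and compute and a shell command to move; the robot and the scene stay as the last step left them, time stands still between calls to the robot, and variables do not carry over. Pictures are saved under pics/ and viewed, and the job is handed in when it is done.

```bash
ls; mkdir -p pics
python3 - <<'E'
from workcell import ctrl,vision
import cv2
o=ctrl.get_obs()
for k,v in o.items(): print(k,v)
for n in("side","top"):
    d=vision.get_image(n); cv2.imwrite(f"pics/{n}0.png",d["img"]); print(n,{k:v for k,v in d.items() if k!="img"})
E
```

```text
pics
t 0.0
qpos [-1.35202413e+00  4.23809404e-01  1.63067019e+00  1.15869790e-05
  1.08859547e+00 -1.90222664e-02]
qvel [ 1.50993812e-03  1.18010699e-03  9.70021137e-05  5.15803641e-04
 -8.62132074e-04  8.98867663e-04]
joint_torque [ 1.99865608e-03 -5.44618893e+01 -2.73666126e+01  6.44525257e-02
  2.27624341e-02 -1.04683675e-04]
ee_pos [ 147.12144888 -606.87840536  221.92910413]
orientation [ 2.09572592  0.25192629 -2.09601636]
ft_force [-0.332935    0.71199421  0.31145466]
moment [-0.04333107 -0.00888945  0.01497403]
width 87.47894063042132
side {'mtx': array([[446.57217172,   0.        , 285.91299124],
       [  0.        , 446.57217172, 211.60526039],
       [  0.        ,   0.        ,   1.        ]]), 'k1': -0.04747258675709288, 'rvec': array([ 0.60110072, -2.76658371,  0.97904479]), 'tvec': array([537.30469853, 249.00341293, 680.37386838])}
top {'mtx': array([[447.43763629,   0.        , 279.21204137],
       [  0.        , 447.43763629, 210.87477024],
       [  0.        ,   0.        ,   1.        ]]), 'k1': -0.10615446361008968, 'rvec': array([ 2.08898325, -2.13520188,  0.1807463 ]), 'tvec': array([ -1.93901638, 606.17429635, 836.97549112])}
```

View pics/side0.png

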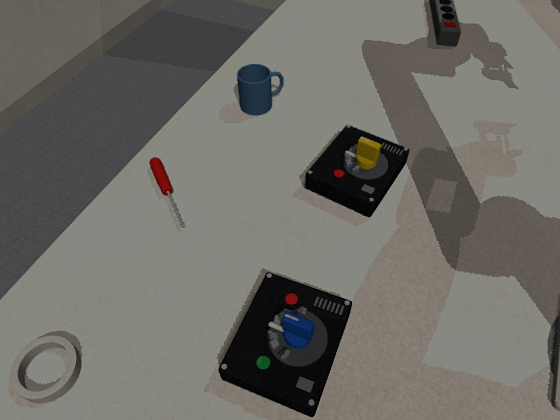

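View pics/top0.png

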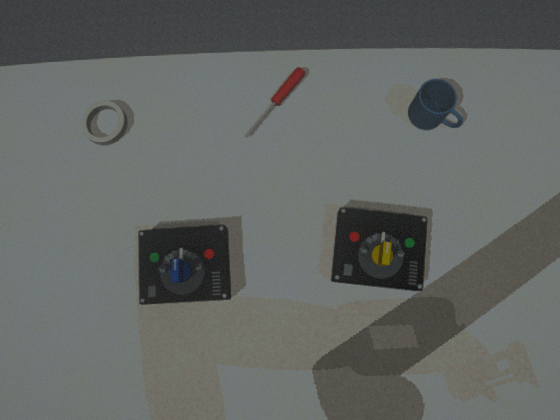

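```bash
cat > h.py <<'E'
import numpy as np,cv2
from scipy.spatial.transform import Rotation as R
def und(d,uv):
    # radial model: drawn = s*(1+k1 r^2), OpenCV's k1
    p=cv2.undistortPoints(np.array(uv,float).reshape(-1,1,2),d["mtx"],np.array([d["k1"],0,0,0.])).reshape(-1,2)
    return p
def ray(d,uv):
    Rm=cv2.Rodrigues(d["rvec"])[0]; C=-Rm.T@d["tvec"]
    v=(Rm.T@np.r_[und(d,uv)[0],1]); return C,v/np.linalg.norm(v)
def plane(d,uv,z):
    C,v=ray(d,uv); return C+v*(z-C[2])/v[2]
def tri(d1,u1,d2,u2):
    C1,v1=ray(d1,u1);C2,v2=ray(d2,u2)
    s=np.linalg.lstsq(np.c_[v1,-v2],C2-C1,rcond=None)[0]
    a=C1+s[0]*v1;b=C2+s[1]*v2
    return (a+b)/2,np.linalg.norm(a-b)
def proj(d,P): return cv2.projectPoints(np.array(P,float).reshape(-1,3),d["rvec"],d["tvec"],d["mtx"],np.array([d["k1"],0,0,0.]))[0].reshape(-1,2)
E
python3 - <<'E'
from h import *
from workcell import vision
D={n:vision.get_image(n) for n in("side","top")}
roi={"side":(200,260,370,420),"top":(125,215,245,310)}
S={}
for n,d in D.items():
    x0,y0,x1,y1=roi[n]; im=d["img"]; c=im[y0:y1,x0:x1]
    hsv=cv2.cvtColor(c,cv2.COLOR_BGR2HSV)
    for nm,lo,hi in(("green",(45,120,50),(80,255,255)),("blue",(100,120,40),(130,255,255)),("red",(0,150,80),(8,255,255))):
        m=cv2.inRange(hsv,lo,hi); 
        k,l,st,ce=cv2.connectedComponentsWithStats(m); i=1+np.argmax(st[1:,4])
        S[n,nm]=ce[i]+[x0,y0]; print(n,nm,S[n,nm],st[i])
    f=4 if n=="side" else 6
    cv2.imwrite(f"pics/{n}_crop.png",cv2.resize(c,None,fx=f,fy=f,interpolation=cv2.INTER_CUBIC)[:600,:800])
for nm in("green","red","blue"):
    print(nm,tri(D["side"],S["side",nm],D["top"],S["top",nm]))
for n in D: print(n,[plane(D[n],S[n,c],53) for c in("green","red")])
E
```

```text
side green [262.84137931 361.94482759] [ 56  96  14  13 145]
side blue [297.22995283 330.96580189] [ 82  52  32  37 848]
side red [291.07894737 298.47368421] [ 85  33  13  12 114]
top green [153.94117647 256.97058824] [25 38  9  9 68]
top blue [174.60479042 270.90419162] [ 45  44  10  23 167]
top red [208.6031746  253.28571429] [79 34 10 10 63]
green (array([518.74203535, 237.51613051,  53.43665795]), np.float64(0.3180168146980182))
red (array([524.02230806, 126.99910181,  52.6915311 ]), np.float64(0.8522289521629927))
blue (array([487.96601849, 186.61437861,  85.34351014]), np.float64(1.1958161447144666))
side [array([518.67217036, 237.35852771,  53.        ]), array([523.52834486, 127.10506501,  53.        ])]
top [array([518.93993259, 237.68406219,  53.        ]), array([524.41359145, 127.02432426,  53.        ])]
```

View pics/side_crop.png

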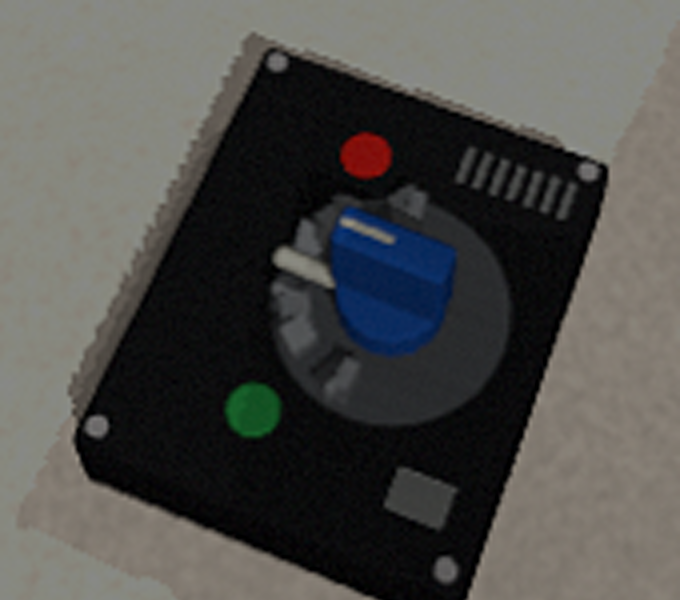

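View pics/top_crop.png

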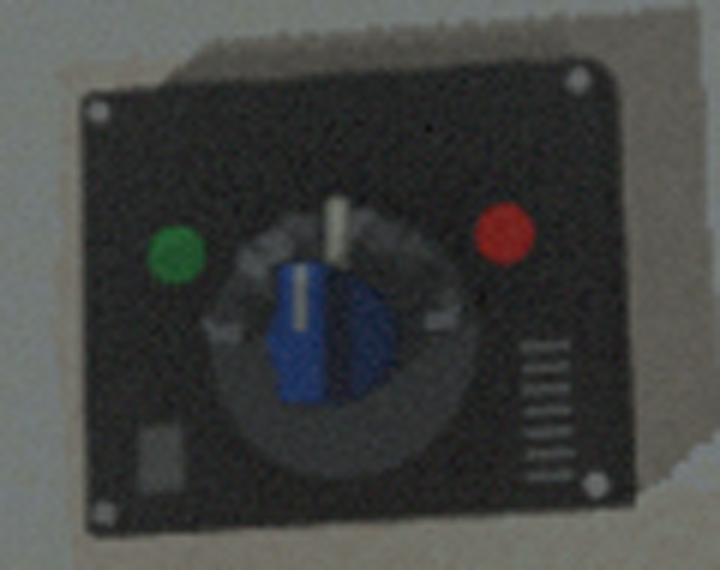

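The side view shows the blue box at the bottom: green tag (263,362), red (291,298), and the pointer tip near (270,323). The top view shows the green tag left at (154,257), with the pointer straight up. So the green tag is the robot's-left notch. I'll check height and yaw from the stripe and pointer.

Run:
```python
from h import *
from workcell import vision,ctrl
D={n:vision.get_image(n) for n in("side","top")}
S=lambda x,y:(200+(x+.5)/4-.5,260+(y+.5)/4-.5)
T=lambda x,y:(125+(x+.5)/6-.5,215+(y+.5)/6-.5)
for nm,a,b in(("stripe front",S(342,222),T(300,266)),("stripe back",S(394,241),T(300,330)),("tip",S(276,257),T(337,197)),
  ("screwFL",S(97,427),T(98,112)),("screwFR",S(277,62),T(578,81)),("screwBR",S(589,172),T(596,485)),("screwBL",S(446,569),T(104,513))):
    print(nm,tri(D["side"],a,D["top"],b))
g=np.array([518.74,237.5]);r=np.array([524.,127.])
y=(g-r)/np.linalg.norm(g-r);x=np.array([y[1],-y[0]]);ax=(g+r)/2-32*x
print("axis",ax,"yaw",np.degrees(np.arctan2(x[1],x[0])))
o=ctrl.get_obs();print(R.from_rotvec(o["orientation"]).as_matrix().round(3),o["ee_pos"],ctrl.grip_point_offset)
# top-face stripe pixel check at z=108
for a,n in((S(342,222),"side"),(S(394,241),"side"),(T(300,266),"top"),(T(300,330),"top")): print(plane(D[n],a,108))
```

```text
stripe front (array([509.11764479, 181.29992368, 107.9932468 ]), np.float64(0.7955407287440727))
stripe back (array([489.27661871, 180.72395686, 108.88522241]), np.float64(0.5725532824963955))
tip (array([536.37911601, 182.35088812,  57.03071537]), np.float64(0.732374430416388))
screwFL (array([567.27918214, 266.36989386,  52.03798531]), np.float64(0.7060224654354922))
screwFR (array([574.64645439, 102.66316718,  51.90029443]), np.float64(0.23851744245751827))
screwBR (array([440.97403339,  96.6018242 ,  51.24381159]), np.float64(0.3840967007822729))
screwBL (array([433.78094322, 260.00213783,  52.84550379]), np.float64(0.07084502321743884))
axis [489.40619342 180.72846495] yaw 2.7253255821783537
[[-0.     0.236 -0.972]
 [ 0.001 -0.972 -0.236]
 [-1.    -0.001 -0.   ]] [ 147.21235908 -607.21533025  222.39574145] 18.700000000000003
[508.71677093 181.25903952 108.        ]
[489.14414142 180.30196828 108.        ]
[509.51038167 181.37791541 108.        ]
[489.61696183 181.00241633 108.        ]
```

```bash
cat > rem.py <<'E'
import sys
from h import *
from workcell import ctrl
# usage: x y z az(deg of tool y) -> shift in tool axes, turn
x,y,z,az=map(float,sys.argv[1:5]); o=ctrl.get_obs()
M=R.from_rotvec(o["orientation"]).as_matrix(); a=np.radians(az)
X=np.array([0,0,-1.]);Y=np.array([np.cos(a),np.sin(a),0]);T=np.c_[X,Y,np.cross(X,Y)]
print("t",o["t"],"pos",o["ee_pos"].round(1),"az",np.degrees(np.arctan2(M[1,1],M[0,1])).round(2),"w",round(o["width"],1),"F",o["ft_force"].round(1),"q",o["qpos"].round(2))
d=np.array([x,y,z])-o["ee_pos"]
print("shift now-axes mm",(M.T@d).round(1),"shift goal-axes",(T.T@d).round(1),"turn",R.from_matrix(M.T@T).as_rotvec().round(4))
E
python3 -m crank '[[[0,-0.02,-0.03],[0.024,0,0],0.08],[[0,-0.02,-0.03],[0.024,0,0],0.08],[[0,-0.02,-0.03],[0.024,0,0],0.08],[[0,-0.02,-0.03],[0.024,0,0],0.08],[[0,-0.02,-0.03],[0.024,0,0],0.08],[[0,-0.02,-0.03],[0.024,0,0],0.08],[[0,-0.02,-0.03],[0.024,0,0],0.08],[[0,-0.02,-0.03],[0.024,0,0],0.08]]'
python3 rem.py 489.3 180.7 200 -87.3
```

```text
t: 0.97
ee_pos: [360.6, -411.4, 222.8]
orientation: [2.199, 0.049, -2.199]
ft_force: [0.7, 0.1, 0.7]
width: 80.1
t 0.9667 pos [ 360.6 -411.4  222.8] az -87.46 w 80.1 F [0.7 0.1 0.7] q [-0.87  0.31  1.8  -0.    1.03  0.65]
shift now-axes mm [  22.8 -585.8 -154.9] shift goal-axes [  22.8 -585.4 -156.5] turn [-0.0027 -0.0001 -0.0001]
```

```bash
python3 -m crank '[[[0,-0.0365,-0.0097],[0,0,0],0.06],[[0,-0.0365,-0.0097],[0,0,0],0.06],[[0,-0.0365,-0.0097],[0,0,0],0.06],[[0,-0.0365,-0.0097],[0,0,0],0.06],[[0,-0.0365,-0.0097],[0,0,0],0.06],[[0,-0.0365,-0.0097],[0,0,0],0.06],[[0,-0.0365,-0.0097],[0,0,0],0.06],[[0,-0.0365,-0.0097],[0,0,0],0.06]]'
python3 -m crank '[[[0,-0.0365,-0.0097],[0,0,0],0.05],[[0,-0.0365,-0.0097],[0,0,0],0.05],[[0,-0.0365,-0.0097],[0,0,0],0.05],[[0,-0.0365,-0.0097],[0,0,0],0.05],[[0,-0.0365,-0.0097],[0,0,0],0.05],[[0,-0.0365,-0.0097],[0,0,0],0.05],[[0,-0.03,-0.0097],[0,0,0],0.05],[[0,-0.012,-0.005],[0,0,0],0.05]]'
python3 rem.py 489.3 180.7 150 -87.3
```

```text
t: 1.63
ee_pos: [423.7, -115.8, 222.9]
orientation: [2.199, 0.05, -2.198]
ft_force: [1.9, -0.8, 0.2]
width: 59.7
t: 2.3
ee_pos: [485.4, 149.9, 222.9]
orientation: [2.199, 0.054, -2.196]
ft_force: [0.3, -0.6, -0.1]
width: 50.2
t 2.3 pos [485.4 149.9 222.9] az -87.22 w 50.2 F [ 0.3 -0.6 -0.1] q [0.28 0.25 1.89 0.   1.   1.8 ]
shift now-axes mm [ 73.  -30.5  -5.3] shift goal-axes [ 72.9 -30.5  -5.4] turn [ 0.0014 -0.0012  0.0009]
```

```bash
python3 -m crank '[[[0,-0.012,-0.002],[0,0,0],0.05],[[0.01,-0.012,-0.002],[0,0,0],0.05],[[0.02,-0.006,-0.001],[0,0,0],0.05],[[0.02,0,0],[0,0,0],0.05],[[0.02,0,0],[0,0,0],0.05],[[0,0,0],[0,0,0],0.05],[[0,0,0],[0,0,0],0.05],[[0,0,0],[0,0,0],0.05]]'
python3 rem.py 489.3 180.7 75 -87.3
```

```text
t: 2.97
ee_pos: [488.5, 176.2, 153.1]
orientation: [2.199, 0.049, -2.198]
ft_force: [-0.2, -0.5, 1.0]
width: 50.0
t 2.9667 pos [488.5 176.2 153.1] az -87.43 w 50.0 F [-0.2 -0.5  1. ] q [ 0.32  0.37  1.91 -0.    0.86  1.85]
shift now-axes mm [78.1 -4.4 -1. ] shift goal-axes [78.1 -4.4 -1. ] turn [-0.0023 -0.0002  0.    ]
```

```bash
python3 -m crank '[[[0,-0.0044,-0.001],[0,0,0],0.05],[[0.016,0,0],[0,0,0],0.05],[[0.016,0,0],[0,0,0],0.05],[[0.016,0,0],[0,0,0],0.05],[[0.016,0,0],[0,0,0],0.05],[[0.014,0,0],[0,0,0],0.05],[[0,0,0],[0,0,0],0.05],[[0,0,0],[0,0,0],0.05]]'
python3 rem.py 489.3 180.7 75 -87.3
python3 - <<'E'
from h import *
from workcell import vision
a=vision.get_image("side")["img"][230:420,180:400];b=vision.get_image("top")["img"][200:320,110:260]
cv2.imwrite("pics/g1.png",np.hstack([cv2.resize(a,(440,380)),cv2.resize(b,(355,380))])[:, :795])
E
```

```text
t: 3.63
ee_pos: [489.3, 181.3, 75.2]
orientation: [2.199, 0.05, -2.198]
ft_force: [-0.1, -0.3, 0.0]
width: 49.8
t 3.6333 pos [489.3 181.3  75.2] az -87.38 w 49.8 F [-0.1 -0.3  0. ] q [ 0.33  0.5   1.94 -0.    0.7   1.86]
shift now-axes mm [0.2 0.6 0.1] shift goal-axes [0.2 0.6 0.1] turn [-0.0014 -0.0002  0.    ]
```

View pics/g1.png

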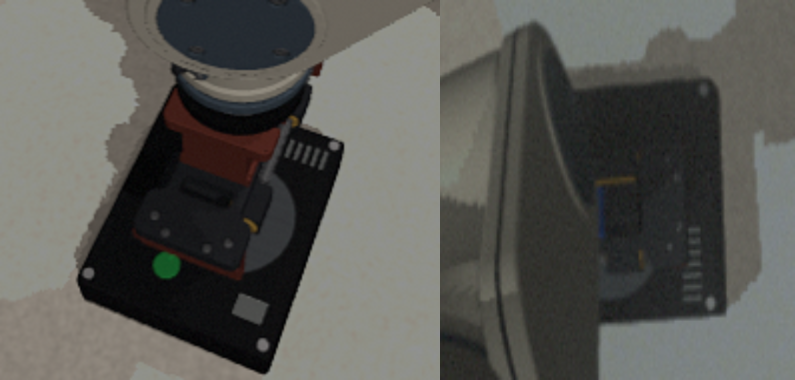

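The gripper straddles the knob: in the crop, the fingers sit over the axis and the green tag at (166,265) is clear. I'll close now.

```bash
python3 -m crank '[[[0,0,0],[0,0,0],0],[[0,0,0],[0,0,0],0],[[0,0,0],[0,0,0],0],[[0,0,0],[0,0,0],0],[[0,0,0],[0,0,0],0],[[0,0,0],[0,0,0],0],[[0,0,0],[0,0,0],0],[[0,0,0],[0,0,0],0]]'
python3 rem.py 489.3 180.7 94 -87.3
```

```text
t: 4.4
ee_pos: [489.3, 180.5, 74.9]
orientation: [2.198, 0.05, -2.197]
ft_force: [1.3, -4.8, 3.3]
width: 16.0
t 4.4 pos [489.3 180.5  74.9] az -87.35 w 16.0 F [ 1.3 -4.8  3.3] q [ 0.33  0.5   1.95 -0.    0.7   1.86]
shift now-axes mm [-19.1  -0.2  -0.1] shift goal-axes [-19.1  -0.2  -0.1] turn [-0.0009 -0.0002 -0.001 ]
```

```bash
python3 -m crank '[[[-0.002,0.0006,0],[0,0,0],0],[[-0.003,0,0],[0,0,0],0],[[-0.003,0,0],[0,0,0],0],[[-0.003,0,0],[0,0,0],0],[[-0.003,0,0],[0,0,0],0],[[-0.003,0,0],[0,0,0],0],[[-0.0025,0,0],[0,0,0],0],[[0,0,0],[0,0,0],0]]'
python3 rem.py 489.3 180.7 94 -87.3
python3 - <<'E'
from h import *
from workcell import vision
a=vision.get_image("side")["img"][230:420,180:400]
cv2.imwrite("pics/g2.png",cv2.resize(a,(660,570)))
E
```

```text
t: 5.07
ee_pos: [489.1, 180.4, 94.4]
orientation: [2.198, 0.05, -2.198]
ft_force: [4.9, -2.4, -11.2]
width: 16.1
t 5.0667 pos [489.1 180.4  94.4] az -87.37 w 16.1 F [  4.9  -2.4 -11.2] q [ 0.33  0.47  1.94 -0.    0.74  1.86]
shift now-axes mm [ 0.4 -0.3 -0.2] shift goal-axes [ 0.4 -0.3 -0.2] turn [-0.0012 -0.0002 -0.0002]
```

View pics/g2.png

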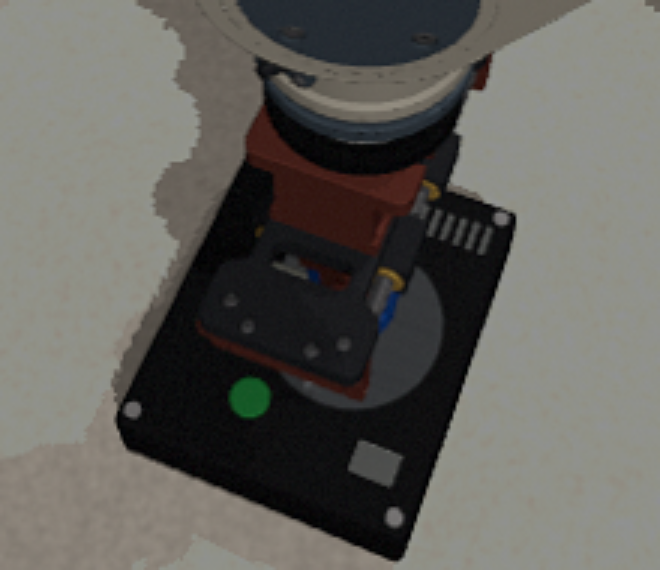

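Force 11 N down matches about 19 mm of lift on the spring, and blue is visible between the fingers, at about (388,310). Now I turn counter-clockwise towards green.

```bash
python3 -m crank '[[[0,0,0],[-0.065,0,0],0],[[0,0,0],[-0.065,0,0],0],[[0,0,0],[-0.065,0,0],0],[[0,0,0],[-0.065,0,0],0],[[0,0,0],[-0.065,0,0],0],[[0,0,0],[-0.065,0,0],0],[[0,0,0],[-0.065,0,0],0],[[0,0,0],[-0.065,0,0],0]]'
python3 rem.py 489.3 180.7 94 -27.3
python3 -m crank '[[[0,0,0],[-0.065,0,0],0],[[0,0,0],[-0.065,0,0],0],[[0,0,0],[-0.065,0,0],0],[[0,0,0],[-0.065,0,0],0],[[0,0,0],[-0.065,0,0],0],[[0,0,0],[-0.065,0,0],0],[[0,0,0],[-0.065,0,0],0],[[0,0,0],[-0.04,0,0],0]]'
python3 rem.py 489.3 180.7 94 -27.3
```

```text
t: 5.78
ee_pos: [489.2, 180.2, 94.0]
orientation: [1.898, 0.555, -1.898]
ft_force: [5.0, -4.6, -10.8]
width: 15.9
t 5.7833 pos [489.2 180.2  94. ] az -57.38 w 15.9 F [  5.   -4.6 -10.8] q [ 0.33  0.47  1.94 -0.    0.74  1.33]
shift now-axes mm [-0.  -0.4 -0.4] shift goal-axes [-0.  -0.1 -0.5] turn [-5.25e-01  3.00e-04 -5.00e-04]
t: 6.45
ee_pos: [489.3, 180.1, 94.0]
orientation: [1.571, 0.925, -1.571]
ft_force: [5.4, -5.4, -11.7]
width: 16.2
t 6.45 pos [489.3 180.1  94. ] az -29.01 w 16.2 F [  5.4  -5.4 -11.7] q [ 0.33  0.47  1.94 -0.    0.74  0.84]
shift now-axes mm [ 0.  -0.3 -0.5] shift goal-axes [ 0.  -0.3 -0.5] turn [-0.0299  0.0004 -0.0008]
```

```bash
python3 -m crank '[[[0,0,0],[-0.02,0,0],0],[[0.002,0,0],[0,0,0],0],[[0.003,0,0],[0,0,0],0],[[0.003,0,0],[0,0,0],0],[[0.003,0,0],[0,0,0],0],[[0.003,0,0],[0,0,0],0],[[0.003,0,0],[0,0,0],0],[[0.002,0,0],[0,0,0],0]]'
python3 rem.py 489.3 180.7 75 -27.3
```

```text
t: 7.12
ee_pos: [489.3, 180.1, 75.1]
orientation: [1.56, 0.935, -1.56]
ft_force: [3.9, -5.4, -6.8]
width: 15.9
t 7.1167 pos [489.3 180.1  75.1] az -28.05 w 15.9 F [ 3.9 -5.4 -6.8] q [ 0.33  0.5   1.95 -0.    0.7   0.82]
shift now-axes mm [ 0.1 -0.3 -0.5] shift goal-axes [ 0.1 -0.3 -0.5] turn [-0.0132  0.0005 -0.0007]
```

```bash
python3 -m crank '[[[0,0,0],[0,0,0],0.05],[[0,0,0],[0,0,0],0.05],[[0,0,0],[0,0,0],0.05],[[0,0,0],[0,0,0],0.05],[[0,0,0],[0,0,0],0.05],[[0,0,0],[0,0,0],0.05],[[0,0,0],[0,0,0],0.05],[[0,0,0],[0,0,0],0.05]]'
python3 rem.py 489.3 180.7 75 -27.3
python3 - <<'E'
from h import *
from workcell import vision
a=vision.get_image("side")["img"][230:420,180:400]
cv2.imwrite("pics/g3.png",cv2.resize(a,(660,570)))
E
```

```text
t: 7.78
ee_pos: [489.0, 180.6, 75.2]
orientation: [1.56, 0.936, -1.56]
ft_force: [-0.3, -0.4, 0.4]
width: 49.9
t 7.7833 pos [489.  180.6  75.2] az -28.07 w 49.9 F [-0.3 -0.4  0.4] q [0.33 0.5  1.95 0.   0.7  0.82]
shift now-axes mm [ 0.2  0.2 -0.2] shift goal-axes [ 0.2  0.2 -0.2] turn [-0.0135 -0.      0.    ]
```

View pics/g3.png

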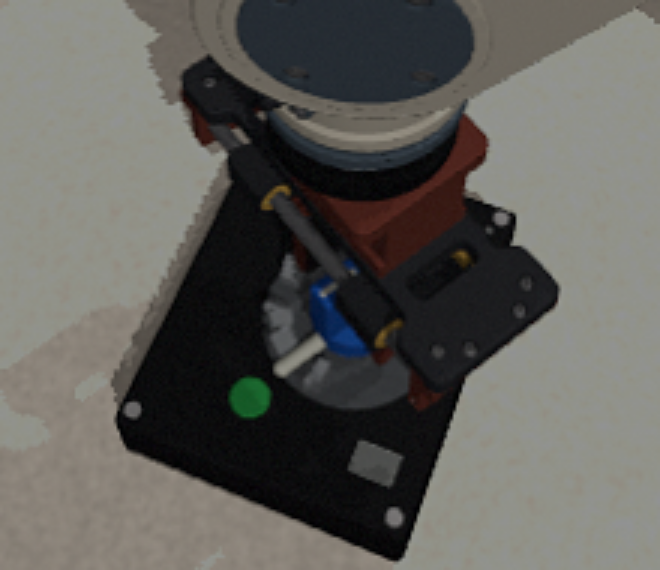

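The pointer, tip at about (278,370) in the crop, now points at the green tag (250,397). I'll retreat up and then sideways (towards the robot's right) to clear the cameras.

```bash
python3 -m crank '[[[-0.01,0,0],[0,0,0],0.05],[[-0.02,0,0],[0,0,0],0.05],[[-0.02,0,0],[0,0,0],0.05],[[-0.02,0,0],[0,0,0],0.05],[[-0.02,0,0],[0,0,0],0.05],[[-0.02,0,0],[0,0,0],0.05],[[-0.02,0,0],[0,0,0],0.05],[[-0.02,0,0],[0,0,0],0.05]]'
python3 -m crank '[[[0,0.015,0.03],[0,0,0],0.05],[[0,0.015,0.03],[0,0,0],0.05],[[0,0.015,0.03],[0,0,0],0.05],[[0,0.015,0.03],[0,0,0],0.05],[[0,0.015,0.03],[0,0,0],0.05],[[0,0.015,0.03],[0,0,0],0.05],[[0,0,0],[0,0,0],0.05],[[0,0,0],[0,0,0],0.05]]'
python3 - <<'E'
from h import *
from workcell import vision
a=vision.get_image("side")["img"][230:420,180:400];b=vision.get_image("top")["img"]
cv2.imwrite("pics/f1.png",cv2.resize(a,(660,570)));cv2.imwrite("pics/f2.png",b)
cv2.imwrite("pics/f3.png",cv2.resize(b[215:310,125:245],None,fx=6,fy=6,interpolation=cv2.INTER_CUBIC))
E
```

```text
t: 8.5
ee_pos: [488.8, 180.5, 227.0]
orientation: [1.561, 0.936, -1.56]
ft_force: [0.9, 1.0, 0.9]
width: 50.1
t: 9.17
ee_pos: [483.6, -22.0, 225.8]
orientation: [1.563, 0.934, -1.562]
ft_force: [0.4, 0.1, -0.0]
width: 50.0
```

View pics/f1.png

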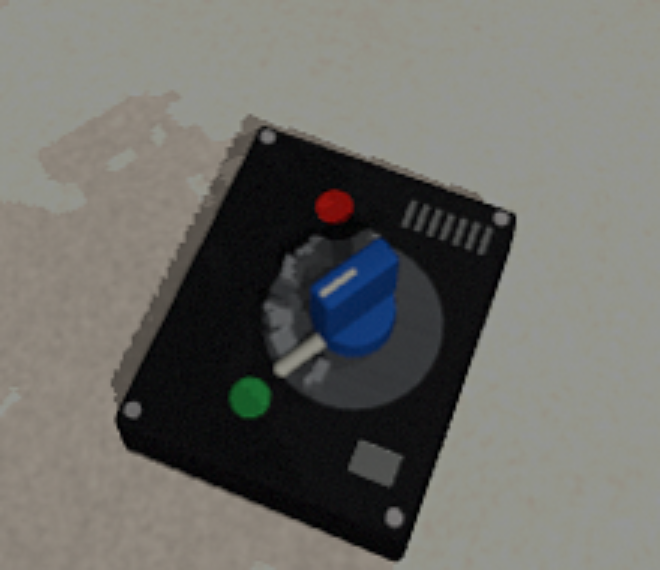

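View pics/f2.png

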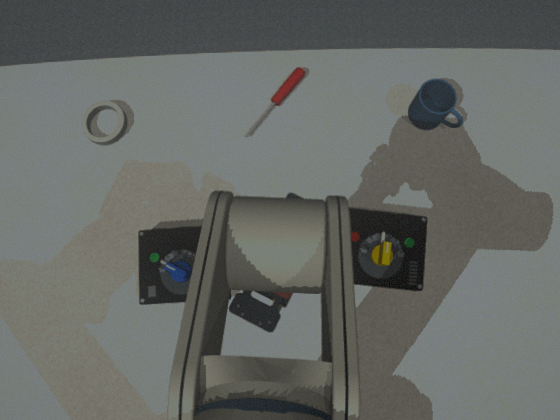

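View pics/f3.png

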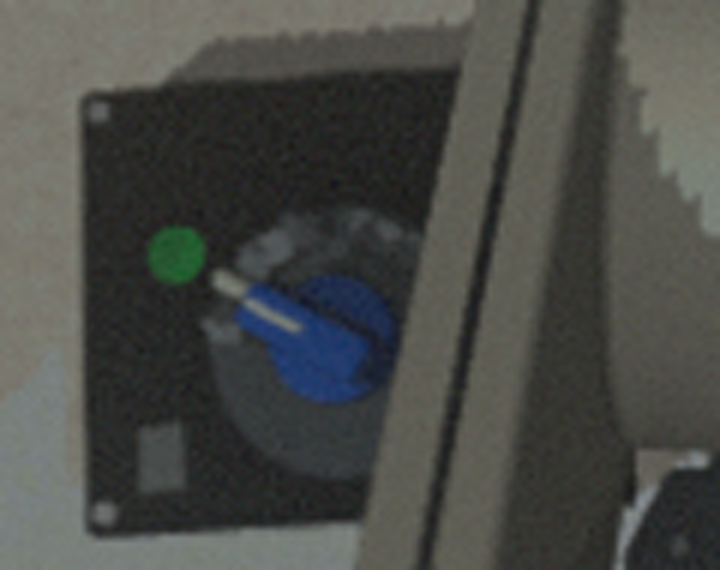

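Pointer tip at about (276,371) in the side crop and (217,277) in the top crop, lying between teeth and beside the green tag. I'll check its height by triangulation.

Run:
```python
from h import *
from workcell import vision,ctrl
D={n:vision.get_image(n) for n in("side","top")}
S=lambda x,y:(180+(x+.5)/3-.5,230+(y+.5)/3-.5)
T=lambda x,y:(125+(x+.5)/6-.5,215+(y+.5)/6-.5)
p,e=tri(D["side"],S(277,371),D["top"],T(216,277));print("tip",p,e,"to tag",np.linalg.norm(p[:2]-[518.7,237.5]))
for nm,a,b in(("stripe front",S(321,293),T(247,291)),("stripe back",S(356,271),T(300,330))):print(nm,tri(D["side"],a,D["top"],b))
o=ctrl.get_obs();print(o["t"],o["ft_force"].round(1),abs(o["qvel"]).max())
```

```text
tip [510.86666164 222.24973958  58.85737029] 0.4042259889329675 to tag 17.144434450799128
stripe front (array([500.45154777, 197.55573979, 108.71979765]), np.float64(2.9713839880370196))
stripe back (array([489.12412499, 180.73124166, 108.74322933]), np.float64(0.8992347104064646))
9.3667 [0.2 0.2 0.4] 0.005822244476190787
```

```bash
python3 -c "
from workcell import workorder
print(workorder.close_job())"
```

```text
the job is handed in; nothing more can be done
None
```

I gripped the blue knob, pulled it up about 19 mm and turned it 60° counter-clockwise to the green tag. I then lowered it into that notch, let go and moved the arm clear. The job was handed in at about 9.4 s of the 32 s allowed.

- **Lift:** at the top the knob pulled down with about 11 N, which fits the spring at that height. I had no direct reading of the lift.
- **Position:** triangulating the pointer tip from both cameras puts it 17 mm from the tag centre (limit 22 mm).
- **Seating:** the mark on top of the knob is at 108.7 mm, the same as at the start (108.9 mm), so the knob is fully down.
    - The pointer tip read 58.9 mm high, against 57.0 mm at the start.
    - The mark's front end was a poorer match between the two views, off by 3 mm.
- **Robot clear:** the wrist force read about zero with the gripper open and away from the box.
- **Yellow selector:** nothing went near it. In the last top view its knob looks unmoved, though I did not measure it.

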